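# Sort spacer tubes by length on the tipping sorter

### The arm

A 7-joint arm with a two-finger parallel gripper is mounted at the origin on a cart in front of the work surface, level with it; the furniture and walls round the work are solid. World frame = base frame: x ahead of the robot, y to its left, z up, the work surface at z = 0. Lengths are in m, angles in rad, forces in N, time in s.
With the tool pointing down it reaches from about 0.425 to 0.925 m from the base axis. Payload 6.8 kg.
Tool frame: the origin (TCP) lies on the centre line of the jaws, within the pads' length; the fingertips stand robot.tips_ahead ahead of it and the grasp point (between the pads) lies 6 mm ahead of it (robot.tips_ahead is the distance from the TCP to the fingertips, in m); z points along the fingers, y is the line along which they close (so a half turn about z gives the same grasp; the last joint's range is limited). The gripper opens to 85 mm and grips with 20 to 120 N. Pads are 22 mm wide; open, the fingers measure 114 mm over their backs; the gripper's body (76 mm by 85 mm) begins 54 mm behind the grasp point. The pads swing forward as they close: fully open they stand 13 mm farther back than shut.
Start: joints at [-1.452, 0.477, 0.022, 1.555, -0.011, 1.109, -0.083], TCP at [0.152, 0.658, 0.256] pointing down, gripper open.
Joint ranges: [-2.96, 2.96], [-0.34, 2.1], [-1.41, 1.46], [0.24, 2.44], [-1.37, 4.51], [0.17, 1.92], [-2.96, 2.96]. Speed limits (rad/s): [2.39, 2.39, 3.14, 3.14, 3.14, 3.14, 3.14].

### API

Orientations are given as a rotation vector (axis times angle).
In Python, from workcell import robot gives the robot as it stands. The module is installed in compiled form; this text tells all that it offers.
- The arm moves only by the tool arm_command, never from a script. Its argument "commands" is a list that holds one entry, the list of rows, each a list of 7 numbers: the opening, from -1 (shut) to 1 (fully open), then the shift along the tool's x, y, z in mm, then the turn, a rotation vector about the tool's x, y, z in rad. In form: [[[fingers, x, y, z, ax, ay, az], ...]]. A call has 1 to 8 rows; each row shifts and turns the commanded pose from where the row before left it, along the tool's axes as they then stand; what a row does not reach is not made up. A row lasts 1/8 s, in which the tool goes at most 62.5 mm and 10.7 degrees, less where a joint would pass 70% of its speed; a pose out of reach is approached as far as the arm can. A call is refused whole if a number of a shift passes 62.5 or a number of a turn 0.188, either way. A call with a gripper value outside its range is refused whole. The fingers move at their own pace and stop on an object; the grip force is fixed at half the most. Time passes only in rows, so rows that do not move let the fingers close. It gives the time, the measured TCP pose, the force, the opening and the grip force at its end, in the units of the state.
- robot.observe(): the state, without advancing time (a new reading comes with each control period).
- robot.read_camera(name): name is "scene" or "top"; returns a dict with "color" (400x640x3 uint8, blue, green, red), "K" (3x3 intrinsics, pixels), "R" (3x3) and "t" (3): a world point X has camera coordinates R X + t. Camera axes: x right, y down, z forward; pixel columns grow to the right and rows downward; lengths in m; the calibration is good to about 2 mm. A picture is of the moment at which its call begins. There is no depth.
- robot.job_done(): hands the job in; it is judged then, once.
Trained networks look in the newest picture that a camera, given by its name, has taken for a name from the list of things; names that differ only in an ending like _2 or _b are one class to them, and where a whole thing is asked for, a point or a joint stands for the part that bears it (a point fixed in the world has none). Each returns a list of dicts, best first, with "conf" (0 to 1); they miss things now and then, are a little off and sometimes report something else, mostly with a low value. They report only what shows in the picture. A call takes as long as a camera call.
- robot.masks_of(camera, target): "mask" (400x640 bool, what is visible of it).
- robot.spot_point(camera, target): "xyz" ([x, y, z] in m, in world coordinates, good to about 4 mm: a listed point, or the origin of a listed thing).
The state is a dict: "clock": time; "q": joint angles; "dq": joint speeds; "effort": joint torques, N m; "tcp_pos": TCP position; "eef_rot": TCP orientation; "ft_force": force on the tool from outside, world axes, zero at the start; "moment": the same for the moment, N m; "grip_width": finger opening in m; "grasp_force": force on a finger pad.
Only numpy, scipy, OpenCV 4.12 (cv2) and the standard library are available. Lean on these libraries where they do the work, as an engineer would, in place of code of your own. Each camera call takes 0.05 s, during which the arm holds its last target. There are 200 camera calls.

### The job

Lay the orange tube from the bench crosswise into the sorter's yellow tray with the other three tubes and let go of it. Then raise the tray by its black bar so that all four roll down the sorter, the blue short ones into the short lane between the rails and the orange long ones into the long lane at the end. Finally lower the tray all the way back down by its bar, without letting it drop, and leave the small packet and the blue can where they are.

Things in the scene. Friction and masses are not known exactly. Their poses are not given: they have to be found in the camera images.
- sorter: grey spacer sorter, fixed, local x -181 to +161 mm, 164 wide (y), 118 high. Origin on the bench under it, z up. From +x down to -x: yellow tipping tray (x +20 to +155), 22 mm landing strip, two rails sloping 12 degrees with an opening 92 mm wide between them (short tubes drop through into the short lane), long lane (x -119 to -174; long tubes roll along the rails into it)
- tray (a joint): hinge of the yellow tray, rad: 0 = down, at rest (its floor then falls 4 degrees toward its back, +x, so tubes roll to the back wall); grows as its back is raised, up to 0.95; at 0.75 the floor slopes 39 degrees toward the lanes and all rolls out. No catch or spring; 300 g; it falls back if let go
- tray_handle (a point): middle of the tray's black round grip bar (moves with the tray): 12 mm thick, 84 mm long between two uprights, along the sorter's y, 43 mm above the back wall, 25 mm or more free around it. With the tray down it lies 136 mm from the hinge axis in +x and 72 mm above it; it travels on an arc of 154 mm radius about the hinge axis
- tray_hinge (a point): middle of the tray's hinge axis (runs along the sorter's y), at the tray's front edge, 20 mm from the sorter's origin in +x and 85 mm above the bench
- tray_floor (a point): middle of the tray's floor (upper face), moves with the tray. Floor 128 mm long (sorter's x) and 134 mm wide inside; side walls stand 30 mm above it, the back wall 38 mm, the front (hinge side) is open. The three tubes there fill the back 78 mm, the front 50 mm is free
- short_lane (a point): centre of the floor of the short lane (between the wall under the hinge and the wall before the long lane), 17 mm above the bench
- long_lane (a point): centre of the floor of the long lane, 30 mm above the bench, 55 mm by 148 mm, with an orange tag on floor and end wall
- long_a: the orange long tube that lies on the bench: 24 mm thick plastic tube with two thin aluminium bands and dark end bores, 124 mm long, about 60 g; rolls freely about its long axis. Origin at its middle on the tube's axis; local y runs along the tube (x and z turn as it rolls)
- long_b: the orange long tube in the tray: 24 mm thick plastic tube with two thin aluminium bands and dark end bores, 124 mm long, about 60 g; rolls freely about its long axis. Origin at its middle on the tube's axis; local y runs along the tube (x and z turn as it rolls)
- short_a: a blue short tube in the tray: 24 mm thick plastic tube with two thin aluminium bands and dark end bores, 70 mm long, about 35 g; rolls freely about its long axis. Origin at its middle on the tube's axis; local y runs along the tube (x and z turn as it rolls)
- short_b: a blue short tube in the tray: 24 mm thick plastic tube with two thin aluminium bands and dark end bores, 70 mm long, about 35 g; rolls freely about its long axis. Origin at its middle on the tube's axis; local y runs along the tube (x and z turn as it rolls)
- screw_box: bystander: loose small cardboard packet, beige with a red stripe, 45x65x22 mm, on the bench in front of the vice; origin under its middle
- flux_can: bystander: loose blue can with a grey cap, 48 mm across, 52 mm high, standing near the right edge of the bench; origin under its middle

How it is judged:
On the way, in this order (a step that is already met when the one before it is completed fails the run):
1. the orange tube from the bench lies in the tray, let go (x of long_a in the frame of sorter between 0.02 and 0.15 m and y of long_a in the frame of sorter between -0.03 and 0.03 m and z of long_a in the frame of sorter between 0.07 and 0.125 m and contact force between the fingers and long_a below 0.1 N and value of joint tray below 0.1 rad), for 0.2 s.
2. the tray is tipped up (more than 0.5 rad) (value of joint tray above 0.5 rad), for 0.1 s.
At the end, for the whole second after the job is handed in: both orange tubes rest in the long lane and both blue tubes in the short lane (centres between the lane's walls, below the rails or the lane's rim, slower than 30 mm/s), and the tray is down (joint below 0.04 rad) (x of long_a in the frame of sorter between -0.176 and -0.116 m and y of long_a in the frame of sorter between -0.076 and 0.076 m and z of long_a in the frame of sorter between 0 and 0.09 m and linear speed of each of long_a, long_b, short_a, short_b below 0.03 m/s and x of long_b in the frame of sorter between -0.176 and -0.116 m and y of long_b in the frame of sorter between -0.076 and 0.076 m and z of long_b in the frame of sorter between 0 and 0.09 m and x of short_a in the frame of sorter between -0.113 and 0.016 m and y of short_a in the frame of sorter between -0.076 and 0.076 m and z of short_a in the frame of sorter between 0 and 0.065 m and x of short_b in the frame of sorter between -0.113 and 0.016 m and y of short_b in the frame of sorter between -0.076 and 0.076 m and z of short_b in the frame of sorter between 0 and 0.065 m and value of joint tray below 0.04 rad); the robot touches nothing.
It fails at once if the tray is let drop (it turns down faster than 6 rad/s) (velocity of joint tray below -6 rad/s).
It fails at once if the small packet is moved more than 25 mm (distance of screw_box from where it was at the start of the episode above 0.025 m).
It fails at once if the blue can is moved more than 25 mm (distance of flux_can from where it was at the start of the episode above 0.025 m).
It also fails if it takes over 58 s, if anything falls off the work surface, if the arm or the gripper's body presses on something with over 40 N, if the wrist force passes 120 N, or if a joint passes its speed limit or range.

## Working session

There is one attempt and no reset: what is moved stays moved. The work goes in short steps, Python scripts to look and compute and a tool call to move; the robot and the scene stay as the last step left them, time stands still between calls to the robot, and variables do not carry over. Pictures are saved under pics/ and viewed, at most 10 in all, crops included, and the job is handed in when it is done.

Besides the shell and the picture viewer there is one more tool, called after "Call:" as name(argument=value, ...) on one line, values as JSON. arm_command: Moves the arm, as the interface text tells. Its arguments: {"type":"object","properties":{"commands":{"type":"array"}},"required":["commands"]}

```bash
mkdir -p pics
cat > h.py <<'E'
from workcell import robot
import numpy as np, cv2
from scipy.spatial.transform import Rotation as Rn
np.set_printoptions(precision=4,suppress=True)
def spot(cam,names):
    for n in names:
        print(cam,n,[(np.round(d['xyz'],4).tolist(),round(d['conf'],2)) for d in robot.spot_point(cam,n)[:3]])
def st():
    s=robot.observe(); print({k:np.round(s[k],4).tolist() for k in ['clock','tcp_pos','eef_rot','ft_force','grip_width','grasp_force','q']})
    print(Rn.from_rotvec(s['eef_rot']).as_matrix()); return s
E
python3 - <<'E'
from h import *
print(robot.tips_ahead); st()
ims=[]
for c in ['scene','top']:
    d=robot.read_camera(c); cv2.imwrite(f'pics/{c}0.png',d['color'])
    print(c,d['t'],d['R'].tolist())
    spot(c,['sorter','tray_handle','tray_hinge','long_a','short_lane','long_lane','tray_floor','screw_box','flux_can'])
st()['clock']
E
```

```text
0.025
{'clock': 0.0, 'tcp_pos': [0.1517, 0.6572, 0.2553], 'eef_rot': [-0.3555, -3.1213, 0.0029], 'ft_force': [-0.2046, 0.0675, -0.4345], 'grip_width': 0.0852, 'grasp_force': 0.0, 'q': [-1.4521, 0.4778, 0.0224, 1.5565, -0.0115, 1.1093, -0.0831]}
[[-0.9744  0.2249 -0.0003]
 [ 0.2249  0.9744 -0.0018]
 [-0.0001 -0.0019 -1.    ]]
scene [-0.325   0.3459  1.1559] [[0.7885152079937218, -0.6150142696714719, -0.001102208275898422], [-0.3531507639963617, -0.4513089950421642, -0.8195149351188287], [0.5035159427976471, 0.6465892352139014, -0.5730567652982544]]
scene sorter [([0.5131, 0.4534, 0.0], 0.95)]
scene tray_handle []
scene tray_hinge [([0.5168, 0.432, 0.084], 0.83)]
scene long_a [([0.4041, -0.2611, 0.0138], 0.54), ([0.5385, 0.3371, 0.0892], 0.42)]
scene short_lane [([0.5029, 0.5013, 0.0139], 0.65)]
scene long_lane [([0.4786, 0.5913, 0.0317], 0.86), ([0.4027, -0.2615, 0.0122], 0.29)]
scene tray_floor [([0.5269, 0.3656, 0.0775], 0.65)]
scene screw_box [([0.4304, -0.0299, 0.0019], 0.54)]
scene flux_can [([0.5565, -0.2968, 0.0004], 0.86), ([0.532, 0.3627, 0.0916], 0.38)]
top [0.1408 0.5134 1.
[... 393 characters left out ...]
a [([0.4085, -0.261, 0.0099], 0.89), ([0.5421, 0.3392, 0.0893], 0.68)]
top short_lane [([0.5023, 0.502, 0.0202], 0.64)]
top long_lane [([0.4763, 0.5921, 0.0296], 0.7), ([0.5113, 0.4467, 0.0003], 0.19)]
top tray_floor [([0.5324, 0.3643, 0.081], 0.95), ([0.539, 0.3405, 0.0901], 0.28)]
top screw_box [([0.4324, -0.0326, 0.0024], 0.6)]
top flux_can [([0.5549, -0.2934, -0.0029], 0.63)]
{'clock': 1.0, 'tcp_pos': [0.1518, 0.6577, 0.2563], 'eef_rot': [-0.3556, -3.1214, -0.0], 'ft_force': [-0.9489, 0.0591, -0.3561], 'grip_width': 0.0858, 'grasp_force': 0.0, 'q': [-1.4521, 0.477, 0.0224, 1.5554, -0.0115, 1.1093, -0.0831]}
[[-0.9744  0.2249 -0.    ]
 [ 0.2249  0.9744  0.    ]
 [ 0.      0.     -1.    ]]
```

View pics/scene0.png

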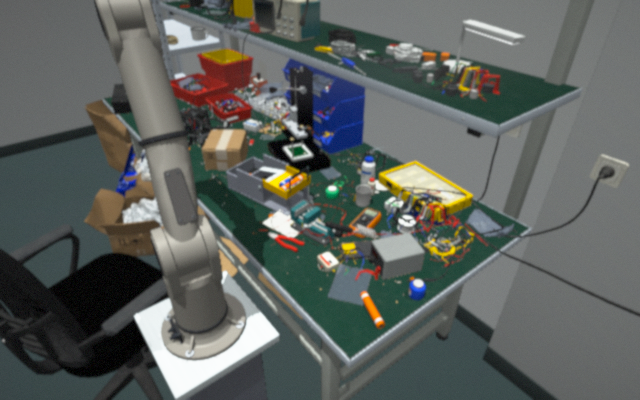

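View pics/top0.png

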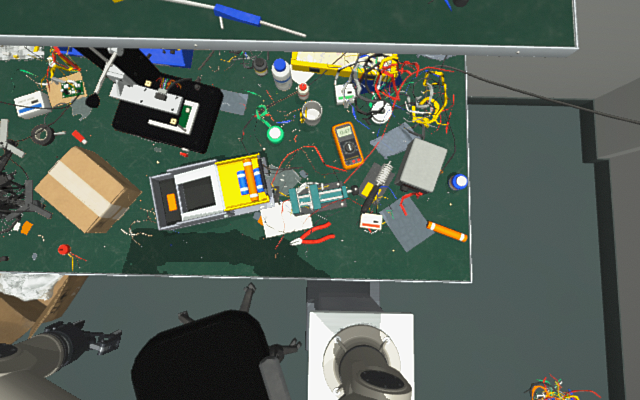

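The scene view shows the orange tube at about (372,308), the blue can at (417,288) and the packet at (328,261), with the sorter near (270,180). In the top view the tube lies from (427,225) to (466,238). The sorter spans (155,205)–(270,175), with the tray on its right, and the bar is near (262,178). The networks agree with this.

```bash
cat >> h.py <<'E'
def ray(d,uv,z):
    r=d['R'].T@np.linalg.inv(d['K'])@np.array([uv[0],uv[1],1.]); c=-d['R'].T@d['t']; return c+r*(z-c[2])/r[2]
def tool(yaw_y):  # pointing down, closing axis y at world angle yaw_y
    y=np.array([np.cos(yaw_y),np.sin(yaw_y),0]); z=np.array([0,0,-1.]); return np.column_stack([np.cross(y,z),y,z])
def leg(p0,R0,p1,R1,n):  # rows from pose to pose, tool axes
    dr=Rn.from_matrix(R0.T@R1).as_rotvec()/n; R=R0
    for i in range(n):
        print(np.round(R.T@(np.array(p1)-p0)/n*1000,1).tolist(),np.round(dr,3).tolist()); R=R@Rn.from_rotvec(dr).as_matrix()
E
python3 - <<'E'
from h import *
L=[([-.1465,0],[.4786,.5913]),([-.1465,0],[.4763,.5921]),([0,0],[.5131,.4534]),([0,0],[.5091,.4466]),([.02,0],[.5168,.432]),([.02,0],[.515,.4285]),([-.0485,0],[.5029,.5013]),([-.0485,0],[.5023,.502]),([.084,0],[.5269,.3656]),([.084,0],[.5324,.3643]),([.156,0],[.5509,.302])]
A=np.array([a for a,b in L]);B=np.array([b for a,b in L]);a=A-A.mean(0);b=B-B.mean(0)
th=np.arctan2((a[:,0]*b[:,1]-a[:,1]*b[:,0]).sum(),(a*b).sum());c,s=np.cos(th),np.sin(th)
o=B.mean(0)-np.array([[c,-s],[s,c]])@A.mean(0)
print('sorter',o,th,'res',np.round((B-o-A@np.array([[c,s],[-s,c]]))*1000,1).tolist())
for x in (.038,.156): print(x,o+x*np.array([c,s]))
d=robot.read_camera('top')
for m in robot.masks_of('top','long_a')[:2]:
    v,u=np.nonzero(m['mask']); P=np.array([ray(d,p,.014)[:2] for p in zip(u,v)])
    ev,V=np.linalg.eigh(np.cov((P-P.mean(0)).T)); print(m['conf'],P.mean(0),np.arctan2(*V[::-1,1]),np.sqrt(ev*12))
    print(np.ptp(P@V,axis=0))
    # line ends for check
s_=st();p=s_['tcp_pos'];R=Rn.from_rotvec(s_['eef_rot']).as_matrix()
w=np.array([.48,.2,.25]);leg(p,R,w,tool(np.radians(30)),10);print()
leg(w,tool(np.radians(30)),np.array([.406,-.261,.12]),tool(np.radians(-18.4)),9)
E
```

```text
sorter [0.5118 0.4503] -1.3364118264088012 res [[0.8, -1.5], [-1.5, -0.7], [1.3, 3.1], [-2.7, -3.7], [0.3, 1.1], [-1.5, -2.4], [2.3, 3.8], [1.7, 4.5], [-4.5, -3.0], [1.0, -4.3], [2.8, 3.4]]
0.038 [0.5207 0.4134]
0.156 [0.5481 0.2986]
0.83 [ 0.4048 -0.2613] 1.2284998771504165 [0.0276 0.124 ]
[0.0294 0.1293]
0.79 [0.5544 0.3525] -2.899650663136547 [0.0248 0.1345]
[0.0273 0.1348]
{'clock': 1.1, 'tcp_pos': [0.1518, 0.6578, 0.2563], 'eef_rot': [-0.3555, -3.1214, -0.0001], 'ft_force': [-0.392, -0.0968, -0.1732], 'grip_width': 0.0853, 'grasp_force': 0.0, 'q': [-1.4521, 0.477, 0.0224, 1.5554, -0.0115, 1.1093, -0.0831]}
[[-0.9744  0.2248  0.    ]
 [ 0.2248  0.9744  0.0001]
 [ 0.      0.0001 -1.    ]]
[-42.3, -37.2, 0.6] [0.0, -0.0, 0.082]
[-45.2, -33.6, 0.6] [0.0, -0.0, 0.082]
[-47.8, -29.8, 0.6] [0.0, -0.0, 0.082]
[-50.1, -25.8, 0.6] [0.0, -0.0, 0.082]
[-52.0, -21.6, 0.6] [0.0, -0.0, 0.082]
[-53.6, -17.3, 0.6] [0.0, -0.0, 0.082]
[-54.8, -12.8, 0.6] [0.0, -0.0, 0.082]
[-55.7, -8.3, 0.6] [0.0, -0.0, 0.082]
[-56.2, -3.7, 0.6] [0.0, -0.0, 0.082]
[-56.3, 0.9, 0.6] [0.0, -0.0, 0.082]

[-40.2, -32.7, 14.4] [0.0, 0.0, 0.094]
[-43.1, -28.8, 14.4] [0.0, 0.0, 0.094]
[-45.6, -24.6, 14.4] [0.0, 0.0, 0.094]
[-47.8, -20.3, 14.4] [0.0, 0.0, 0.094]
[-49.4, -15.7, 14.4] [0.0, 0.0, 0.094]
[-50.7, -11.0, 14.4] [0.0, 0.0, 0.094]
[-51.5, -6.2, 14.4] [0.0, 0.0, 0.094]
[-51.9, -1.3, 14.4] [0.0, 0.0, 0.094]
[-51.8, 3.5, 14.4] [0.0, 0.0, 0.094]
```

Call:
arm_command(commands=[[[1, -42, -37, 0, 0, 0, 0.082], [1, -45, -34, 0, 0, 0, 0.082], [1, -48, -30, 0, 0, 0, 0.082], [1, -50, -26, 0, 0, 0, 0.082], [1, -52, -22, 0, 0, 0, 0.082], [1, -54, -17, 0, 0, 0, 0.082], [1, -55, -13, 0, 0, 0, 0.082], [1, -56, -8, 0, 0, 0, 0.082]]])

```text
clock: 2.1
tcp_pos: [0.4155, 0.2891, 0.2567]
eef_rot: [1.346, 2.839, 0.002]
ft_force: [0.7, -0.3, -0.6]
grip_width: 0.0855
grasp_force: 0.0
```

Call:
arm_command(commands=[[[1, -56, -4, 0, 0, 0, 0.082], [1, -56, 1, 0, 0, 0, 0.082], [1, -40, -33, 10, 0, 0, 0.096], [1, -43, -29, 10, 0, 0, 0.096], [1, -46, -25, 10, 0, 0, 0.096], [1, -48, -20, 10, 0, 0, 0.096], [1, -49, -16, 10, 0, 0, 0.096], [1, -50, -11, 10, 0, 0, 0.096]]])

```text
clock: 3.1
tcp_pos: [0.4278, -0.1086, 0.1964]
eef_rot: [2.281, 2.159, 0.002]
ft_force: [1.1, -0.7, -0.9]
grip_width: 0.0853
grasp_force: 0.0
```

Run:
```python
from h import *
s=st();p=s['tcp_pos'];R=Rn.from_rotvec(s['eef_rot']).as_matrix()
leg(p,R,np.array([.405,-.261,.09]),tool(np.radians(-19.6)),4)
```

```text
{'clock': 3.1, 'tcp_pos': [0.4278, -0.1086, 0.1964], 'eef_rot': [2.281, 2.1593, 0.002], 'ft_force': [1.0755, -0.6864, -0.923], 'grip_width': 0.0853, 'grasp_force': 0.0, 'q': [-0.4838, 0.1879, 0.6705, 2.1865, -0.1615, 0.8125, 0.2346]}
[[ 0.0548  0.9985  0.0014]
 [ 0.9985 -0.0548  0.0004]
 [ 0.0005  0.0014 -1.    ]]
[-38.4, -3.6, 26.6] [0.0, -0.0, 0.072]
[-38.5, -0.9, 26.6] [0.0, -0.0, 0.072]
[-38.5, 1.9, 26.6] [0.0, -0.0, 0.072]
[-38.2, 4.7, 26.6] [0.0, -0.0, 0.072]
```

Call:
arm_command(commands=[[[1, -38.4, -3.6, 26, 0, 0, 0.072], [1, -38.5, -1, 26, 0, 0, 0.072], [1, -38.5, 2, 26, 0, 0, 0.072], [1, -38.2, 4.7, 26, 0, 0, 0.072], [1, 0, 0, 0, 0, 0, 0], [1, 0, 0, 0, 0, 0, 0]]])

```text
clock: 3.85
tcp_pos: [0.4057, -0.2592, 0.0925]
eef_rot: [-2.564, -1.814, -0.0]
ft_force: [0.5, 0.3, -0.2]
grip_width: 0.0857
grasp_force: 0.0
```

Run:
```python
from h import *
s=st();p=s['tcp_pos'];R=Rn.from_rotvec(s['eef_rot']).as_matrix()
d=robot.read_camera('top')
spot('top',['long_a'])
leg(p,R,np.array([.405,-.261,.026]),tool(np.radians(-19.6)),1)
d2=robot.read_camera('scene')
cv2.imwrite('pics/g.png',np.hstack([cv2.resize(d['color'][170:270,380:500],(400,333)),cv2.resize(d2['color'][230:330,310:430],(400,333))]))
```

```text
{'clock': 3.85, 'tcp_pos': [0.4057, -0.2592, 0.0925], 'eef_rot': [-2.5644, -1.8141, -0.0004], 'ft_force': [0.492, 0.3122, -0.2229], 'grip_width': 0.0857, 'grasp_force': 0.0, 'q': [-0.0609, 0.4749, 0.6243, 2.1744, -0.4739, 0.6266, 0.5633]}
[[ 0.333   0.9429  0.    ]
 [ 0.9429 -0.333   0.0004]
 [ 0.0004 -0.0001 -1.    ]]
top long_a [([0.5422, 0.3388, 0.0918], 0.85), ([0.4059, -0.2567, 0.0139], 0.7), ([0.4348, -0.0272, -0.0001], 0.45)]
[-1.9, -0.1, 66.5] [-0.0, -0.0, 0.003]
```

View pics/g.png

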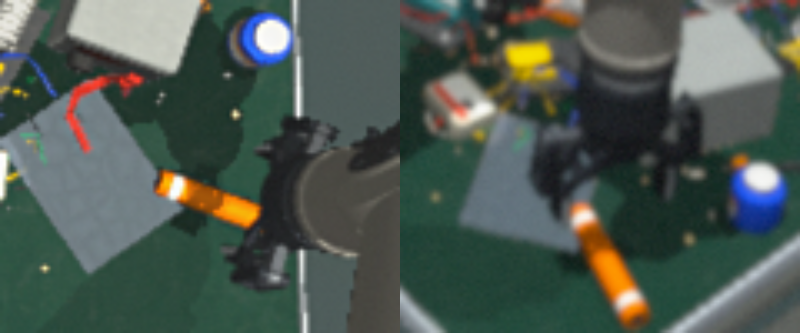

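The crops show the gripper over the tube with its closing axis across it. The apparent shift fits parallax, so I descend and close.

Call:
arm_command(commands=[[[1, -2, 0, 25, 0, 0, 0], [1, 0, 0, 25, 0, 0, 0], [1, 0, 0, 15, 0, 0, 0], [1, 0, 0, 0, 0, 0, 0], [-1, 0, 0, 0, 0, 0, 0], [-1, 0, 0, 0, 0, 0, 0], [-1, 0, 0, 0, 0, 0, 0], [-1, 0, 0, 0, 0, 0, 0]]])

```text
clock: 5.0
tcp_pos: [0.4053, -0.2617, 0.0279]
eef_rot: [2.565, 1.813, 0.001]
ft_force: [-0.6, 0.1, 5.7]
grip_width: 0.0221
grasp_force: 58.4
```

Call:
arm_command(commands=[[[-1, 0, 0, 0, 0, 0, 0], [-1, 0, 0, 0, 0, 0, 0]]])

```text
clock: 5.25
tcp_pos: [0.4053, -0.2617, 0.0279]
eef_rot: [2.565, 1.813, 0.001]
ft_force: [0.1, 1.9, 6.5]
grip_width: 0.022
grasp_force: 58.4
```

Run:
```python
from h import *
s=st();p=s['tcp_pos'];R=Rn.from_rotvec(s['eef_rot']).as_matrix()
a=p+[0,0,.1];w=np.array([.5,.08,.24]);f=np.array([.5207,.4134,.18])
leg(a,R,w,tool(np.radians(42)),8);print();leg(w,tool(np.radians(42)),f,tool(np.radians(103.4)),8)
```

```text
{'clock': 5.25, 'tcp_pos': [0.4053, -0.2617, 0.0279], 'eef_rot': [2.5647, 1.8132, 0.0014], 'ft_force': [0.061, 1.8521, 6.4801], 'grip_width': 0.022, 'grasp_force': 58.4388, 'q': [0.0491, 0.5888, 0.4961, 2.1899, -0.5933, 0.4935, 0.6676]}
[[ 0.3335  0.9427  0.0011]
 [ 0.9427 -0.3335  0.    ]
 [ 0.0004  0.001  -1.    ]]
[44.2, -3.1, -14.0] [0.0, 0.0, -0.134]
[44.2, 2.9, -14.0] [0.0, 0.0, -0.134]
[43.5, 8.8, -14.0] [0.0, 0.0, -0.134]
[41.9, 14.5, -14.0] [0.0, 0.0, -0.134]
[39.6, 20.0, -14.0] [0.0, 0.0, -0.134]
[36.6, 25.1, -14.0] [0.0, 0.0, -0.134]
[32.9, 29.7, -14.0] [0.0, 0.0, -0.134]
[28.6, 33.9, -14.0] [0.0, 0.0, -0.134]

[29.2, 29.8, 7.5] [0.0, 0.0, -0.134]
[25.0, 33.4, 7.5] [0.0, 0.0, -0.134]
[20.3, 36.5, 7.5] [0.0, 0.0, -0.134]
[15.3, 38.9, 7.5] [0.0, 0.0, -0.134]
[9.9, 40.6, 7.5] [0.0, 0.0, -0.134]
[4.4, 41.5, 7.5] [0.0, 0.0, -0.134]
[-1.2, 41.7, 7.5] [0.0, 0.0, -0.134]
[-6.7, 41.2, 7.5] [0.0, 0.0, -0.134]
```

Call:
arm_command(commands=[[[-1, 0, 0, -50, 0, 0, 0], [-1, 0, 0, -50, 0, 0, 0], [-1, 44, -3, -14, 0, 0, -0.134], [-1, 44, 3, -14, 0, 0, -0.134], [-1, 43.5, 9, -14, 0, 0, -0.134], [-1, 42, 14.5, -14, 0, 0, -0.134], [-1, 39.6, 20, -14, 0, 0, -0.134], [-1, 36.6, 25, -14, 0, 0, -0.134]]])

```text
clock: 6.25
tcp_pos: [0.4762, -0.0042, 0.2119]
eef_rot: [1.645, 2.676, 0.0]
ft_force: [0.4, -0.3, -0.7]
grip_width: 0.0212
grasp_force: 59.3
```

Call:
arm_command(commands=[[[-1, 33, 29.7, -14, 0, 0, -0.134], [-1, 28.6, 34, -14, 0, 0, -0.134], [-1, 29, 30, 0, 0, 0, -0.134], [-1, 25, 33.4, 0, 0, 0, -0.134], [-1, 20, 36.5, 0, 0, 0, -0.134], [-1, 15, 39, 0, 0, 0, -0.134], [-1, 10, 40.6, 0, 0, 0, -0.134], [-1, 4.4, 41.5, 0, 0, 0, -0.134]]])

```text
clock: 7.25
tcp_pos: [0.5164, 0.3309, 0.2391]
eef_rot: [-0.048, -3.141, 0.001]
ft_force: [0.1, 0.5, -1.3]
grip_width: 0.0218
grasp_force: 59.4
```

Call:
arm_command(commands=[[[-1, -1, 41.7, 0, 0, 0, -0.134], [-1, -6.7, 41, 0, 0, 0, -0.134], [-1, 0, 0, 30, 0, 0, 0], [-1, 0, 0, 30, 0, 0, 0], [-1, 0, 0, 0, 0, 0, 0], [-1, 0, 0, 0, 0, 0, 0]]])

```text
clock: 8.0
tcp_pos: [0.5222, 0.4131, 0.1804]
eef_rot: [-0.365, 3.119, 0.001]
ft_force: [-0.6, 0.1, -0.3]
grip_width: 0.022
grasp_force: 59.3
```

```bash
cat > m.py <<'E'
from h import *
s=st();p=s['tcp_pos'];R=Rn.from_rotvec(s['eef_rot']).as_matrix()
d=robot.read_camera('top'); cv2.imwrite('pics/pl.png',cv2.resize(d['color'][130:250,130:310],(780,520)))
spot('top',['long_a','tray_floor','tray_handle','sorter','tray_hinge'])
for n in ('long_a',):
  for m in robot.masks_of('top',n)[:3]:
    v,u=np.nonzero(m['mask']); print(m['conf'],u.min(),u.max(),v.min(),v.max(),len(u))
leg(p,R,np.array([.5207,.4134,.18]),tool(np.radians(103.4)),1)
E
python3 m.py
```

```text
{'clock': 8.0, 'tcp_pos': [0.5222, 0.4131, 0.1804], 'eef_rot': [-0.3647, 3.1194, 0.0008], 'ft_force': [-0.5956, 0.09, -0.2994], 'grip_width': 0.022, 'grasp_force': 59.339, 'q': [-0.8546, 0.5356, 0.1291, 1.6556, -0.0804, 0.9545, 1.1066]}
[[-0.973  -0.2307  0.0009]
 [-0.2307  0.973   0.0006]
 [-0.001   0.0004 -1.    ]]
top long_a [([0.5224, 0.4158, 0.1611], 0.63), ([0.5427, 0.3408, 0.0914], 0.53)]
top tray_floor [([0.5341, 0.3662, 0.0812], 0.9)]
top tray_handle [([0.5498, 0.3004, 0.1569], 0.83)]
top sorter [([0.5076, 0.4482, 0.0035], 0.65), ([0.5441, 0.3391, 0.0906], 0.44)]
top tray_hinge [([0.5157, 0.4305, 0.0905], 0.92), ([0.5317, 0.363, 0.0899], 0.74)]
0.87 243 258 159 200 347
0.42 214 225 160 193 53
[1.4, 0.7, 0.4] [0.0, 0.001, -0.001]
```

View pics/pl.png

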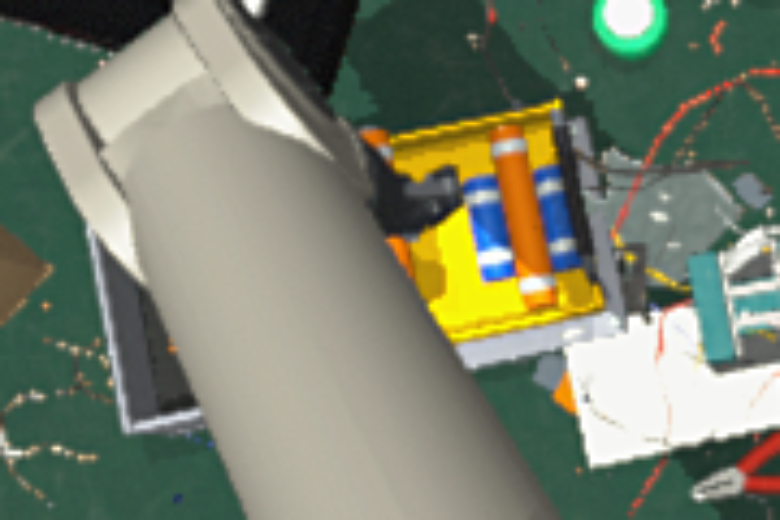

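The held tube's upper end shows at about (375,132) in the crop. The tray's side walls run from (390,135) to (560,100) and from (440,345) to (605,310), and the three tubes sit at its back. The clearance along the tube is only ±5 mm, so I'll check the centring in the sorter frame.

```bash
cat >> h.py <<'E'
th=-1.3364;o=np.array([.5118,.4503]);C=np.array([[np.cos(th),np.sin(th)],[-np.sin(th),np.cos(th)]])
def srt(d,uv,z): return C@(ray(d,uv,z)[:2]-o)*1000
E
python3 - <<'E'
from h import *
d=robot.read_camera('top'); im=d['color']
hsv=cv2.cvtColor(im,cv2.COLOR_BGR2HSV)
H,S,V=hsv[...,0].astype(int),hsv[...,1],hsv[...,2]
def prof(msk,z,xs):
    v,u=np.nonzero(msk); P=np.array([srt(d,p,z) for p in zip(u,v)])
    for a,b in xs:
        q=P[(P[:,0]>a)&(P[:,0]<b)&(abs(P[:,1])<95)]
        if len(q): print((a,b),len(q),'y',np.round([q[:,1].min(),q[:,1].max()],1),'x',np.round([q[:,0].min(),q[:,0].max()],1))
roi=np.zeros(H.shape,bool);roi[130:250,200:290]=1
print('yellow wall tops z=.112');prof((H>20)&(H<34)&(S>120)&(V>90)&roi,.112,[(50,65),(65,80),(100,115),(115,130),(130,145)])
O=(H>5)&(H<17)&(S>150)&roi
print('orange held z=.162');prof(O,.164,[(10,35),(35,50),(20,60)])
print('orange tray z=.09');prof(O,.093,[(90,140)])
E
```

```text
yellow wall tops z=.112
(50, 65) 197 y [-75.   71.2] x [50.2 65. ]
(65, 80) 207 y [-74.6  70.4] x [65. 80.]
(100, 115) 79 y [-74.6  70.6] x [100.  114.8]
(115, 130) 44 y [-74.8  69.3] x [115.3 130. ]
(130, 145) 125 y [-73.8  69.6] x [130.4 145. ]
orange held z=.162
(35, 50) 42 y [-32.2  62.7] x [35.1 49.7]
(20, 60) 46 y [-35.5  62.7] x [35.1 50.7]
orange tray z=.09
(90, 140) 237 y [-60.7  64.6] x [104.1 126.4]
```

Call:
arm_command(commands=[[[-1, 0, 3, 30, 0, 0, 0], [-1, 0, 0, 20, 0, 0, 0], [-1, 0, 0, 10, 0, 0, 0], [-1, 0, 0, 6, 0, 0, 0], [-1, 0, 0, 0, 0, 0, 0]]])

```text
clock: 9.02
tcp_pos: [0.5213, 0.416, 0.1135]
eef_rot: [-0.365, 3.12, 0.0]
ft_force: [1.0, -0.6, 0.1]
grip_width: 0.0217
grasp_force: 59.6
```

Call:
arm_command(commands=[[[-0.2, 0, 0, 0, 0, 0, 0], [-0.2, 0, 0, 0, 0, 0, 0], [-0.2, 0, 0, 0, 0, 0, 0]]])

```text
clock: 9.4
tcp_pos: [0.5211, 0.416, 0.1137]
eef_rot: [-0.365, 3.12, 0.001]
ft_force: [-0.1, -0.7, -0.5]
grip_width: 0.034
grasp_force: 0.0
```

Call:
arm_command(commands=[[[-0.2, 0, 0, -15, 0, 0, 0], [-0.2, 0, 0, -25, 0, 0, 0], [-0.2, 0, 0, -50, 0, 0, 0], [-0.2, 0, 0, -50, 0, 0, 0], [0.2, 0, 0, 0, 0, 0, 0], [0.2, 0, 0, 0, 0, 0, 0]]])

```text
clock: 10.15
tcp_pos: [0.5208, 0.4159, 0.2539]
eef_rot: [-0.365, 3.12, 0.001]
ft_force: [-0.4, -0.1, -0.6]
grip_width: 0.051
grasp_force: 0.0
```

```bash
cat > m.py <<'E'
from h import *
s=st();p=s['tcp_pos'];R=Rn.from_rotvec(s['eef_rot']).as_matrix()
d=robot.read_camera('top'); e=robot.read_camera('scene')
cv2.imwrite('pics/p2.png',np.hstack([cv2.resize(d['color'][140:240,180:300],(400,333)),cv2.resize(e['color'][130:230,210:330],(400,333))]))
spot('top',['long_a']);spot('scene',['tray_handle','long_a'])
leg(p,R,np.array([.5485,.2985,.24]),tool(np.radians(103.4)),3)
E
python3 m.py
```

```text
{'clock': 10.15, 'tcp_pos': [0.5208, 0.4159, 0.2539], 'eef_rot': [-0.3655, 3.1198, 0.0009], 'ft_force': [-0.3738, -0.145, -0.5624], 'grip_width': 0.051, 'grasp_force': 0.0, 'q': [-0.8673, 0.4659, 0.1407, 1.5874, -0.0712, 1.0926, 1.0954]}
[[-0.9729 -0.2311  0.0004]
 [-0.2311  0.9729  0.0006]
 [-0.0005  0.0005 -1.    ]]
top long_a [([0.5295, 0.3879, 0.0919], 0.87), ([0.5392, 0.3431, 0.0885], 0.66)]
scene tray_handle [([0.5479, 0.3003, 0.1581], 0.61), ([0.5191, 0.43, 0.0856], 0.16)]
scene long_a [([0.4791, 0.5893, 0.0308], 0.72), ([0.5273, 0.3845, 0.0953], 0.48), ([0.5419, 0.3348, 0.0888], 0.46)]
[0.1, -40.2, 4.6] [0.0, 0.0, -0.0]
[0.1, -40.2, 4.6] [0.0, 0.0, -0.0]
[0.1, -40.2, 4.6] [0.0, 0.0, -0.0]
```

View pics/p2.png

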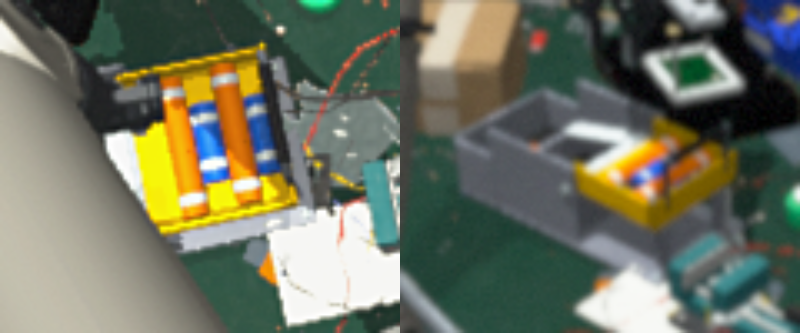

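The top crop shows orange, blue, orange, blue tubes lying parallel against the back wall. The new tube is at about (185,145), inside the walls. Next is the bar.

Call:
arm_command(commands=[[[0.2, 0, -40, 0, 0, 0, 0], [0.2, 0, -40, 0, 0, 0, 0], [0.2, 0, -39, 0, 0, 0, 0], [0.2, 0, 0, 31, 0, 0, 0], [0.2, 0, 0, 30, 0, 0, 0], [0.2, 0, 0, 20, 0, 0, 0], [0.2, 0, 0, 10, 0, 0, 0], [0.2, 0, 0, 0, 0, 0, 0]]])

```text
clock: 11.4
tcp_pos: [0.5481, 0.3, 0.1616]
eef_rot: [0.365, -3.119, 0.001]
ft_force: [-0.3, 0.2, 0.4]
grip_width: 0.0509
grasp_force: 0.0
```

Call:
arm_command(commands=[[[-1, 0, 0, 0, 0, 0, 0], [-1, 0, 0, 0, 0, 0, 0], [-1, 0, 0, 0, 0, 0, 0], [-1, 0, 0, 0, 0, 0, 0], [-1, 0, 0, 0, 0, 0, 0]]])

```text
clock: 12.02
tcp_pos: [0.5496, 0.298, 0.1634]
eef_rot: [-0.363, 3.119, -0.003]
ft_force: [-0.4, -4.6, 3.8]
grip_width: 0.01
grasp_force: 58.4
```

Run:
```python
import numpy as np
a=np.arctan2(72,136)+np.linspace(0,.8,25)
x,z=154*np.cos(a),154*np.sin(a)
for i in range(24): print(i,round(-(x[i+1]-x[i]),1),round(-(z[i+1]-z[i]),1))
```

```text
0 2.5 -4.5
1 2.6 -4.4
2 2.8 -4.3
3 2.9 -4.2
4 3.1 -4.1
5 3.2 -4.0
6 3.3 -3.9
7 3.4 -3.8
8 3.6 -3.7
9 3.7 -3.6
10 3.8 -3.4
11 3.9 -3.3
12 4.0 -3.2
13 4.1 -3.0
14 4.2 -2.9
15 4.3 -2.8
16 4.4 -2.6
17 4.5 -2.5
18 4.6 -2.3
19 4.7 -2.2
20 4.7 -2.0
21 4.8 -1.8
22 4.8 -1.7
23 4.9 -1.5
```

Call:
arm_command(commands=[[[-1, 0, 2.5, -4.5, 0, 0, 0], [-1, 0, 2.6, -4.4, 0, 0, 0], [-1, 0, 2.8, -4.3, 0, 0, 0], [-1, 0, 2.9, -4.2, 0, 0, 0], [-1, 0, 3.1, -4.1, 0, 0, 0], [-1, 0, 3.2, -4, 0, 0, 0], [-1, 0, 3.3, -3.9, 0, 0, 0], [-1, 0, 3.4, -3.8, 0, 0, 0]]])

```text
clock: 13.02
tcp_pos: [0.5443, 0.3192, 0.1959]
eef_rot: [-0.362, 3.12, -0.008]
ft_force: [-0.1, -9.3, 4.0]
grip_width: 0.0103
grasp_force: 58.4
```

Call:
arm_command(commands=[[[-1, 0, 3.6, -3.7, 0, 0, 0], [-1, 0, 3.7, -3.6, 0, 0, 0], [-1, 0, 3.8, -3.4, 0, 0, 0], [-1, 0, 3.9, -3.3, 0, 0, 0], [-1, 0, 4, -3.2, 0, 0, 0], [-1, 0, 4.1, -3, 0, 0, 0], [-1, 0, 4.2, -2.9, 0, 0, 0], [-1, 0, 4.3, -2.8, 0, 0, 0]]])

```text
clock: 14.02
tcp_pos: [0.5371, 0.3487, 0.223]
eef_rot: [0.36, -3.121, 0.01]
ft_force: [-2.6, -12.3, 11.4]
grip_width: 0.0098
grasp_force: 58.4
```

Call:
arm_command(commands=[[[-1, 0, 4.4, -2.6, 0, 0, 0], [-1, 0, 4.5, -2.5, 0, 0, 0], [-1, 0, 4.6, -2.3, 0, 0, 0], [-1, 0, 4.7, -2.2, 0, 0, 0], [-1, 0, 4.7, -2, 0, 0, 0], [-1, 0, 4.8, -1.8, 0, 0, 0], [-1, 0, 4.8, -1.7, 0, 0, 0], [-1, 0, 4.9, -1.5, 0, 0, 0]]])

```text
clock: 15.02
tcp_pos: [0.5276, 0.3874, 0.2406]
eef_rot: [0.363, -3.12, 0.005]
ft_force: [-5.4, -11.2, 14.6]
grip_width: 0.0099
grasp_force: 62.0
```

Call:
arm_command(commands=[[[-1, 0, 0, 0, 0, 0, 0], [-1, 0, 0, 0, 0, 0, 0], [-1, 0, 0, 0, 0, 0, 0], [-1, 0, 0, 0, 0, 0, 0]]])

```text
clock: 15.52
tcp_pos: [0.5275, 0.3876, 0.2407]
eef_rot: [0.363, -3.12, 0.005]
ft_force: [-5.9, -10.1, 14.7]
grip_width: 0.0095
grasp_force: 62.1
```

```bash
cat > m.py <<'E'
from h import *
import sys
st()
d=robot.read_camera('top'); e=robot.read_camera('scene')
cv2.imwrite(sys.argv[1],np.hstack([cv2.resize(d['color'][130:250,140:284],(400,333)),cv2.resize(e['color'][110:230,200:344],(400,333))]))
for n in ('long_a','short_a'): spot('top',[n]);spot('scene',[n])
E
python3 m.py pics/t1.png
```

```text
{'clock': 15.525, 'tcp_pos': [0.5275, 0.3876, 0.2407], 'eef_rot': [0.3629, -3.1204, 0.0045], 'ft_force': [-5.9468, -10.0551, 14.6575], 'grip_width': 0.0095, 'grasp_force': 62.1034, 'q': [-0.8384, 0.4595, 0.1501, 1.6304, -0.0735, 1.059, 1.1348]}
[[-0.9733 -0.2295  0.0002]
 [-0.2295  0.9733 -0.0029]
 [ 0.0005 -0.0029 -1.    ]]
top long_a [([0.4748, 0.6083, 0.0369], 0.59)]
scene long_a [([0.4733, 0.6073, 0.0399], 0.5), ([0.4801, 0.5754, 0.0362], 0.37)]
top short_a []
scene short_a []
```

View pics/t1.png

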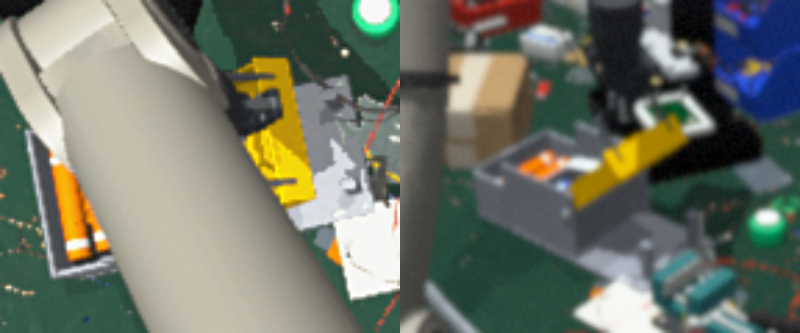

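Both orange tubes are in the long lane, at about (70,210) and (100,235), and blue shows in the short lane at about (562,182). I'll lower the tray along the same arc.

Call:
arm_command(commands=[[[-1, 0, -4.9, 1.5, 0, 0, 0], [-1, 0, -4.8, 1.7, 0, 0, 0], [-1, 0, -4.8, 1.8, 0, 0, 0], [-1, 0, -4.7, 2, 0, 0, 0], [-1, 0, -4.7, 2.2, 0, 0, 0], [-1, 0, -4.6, 2.3, 0, 0, 0], [-1, 0, -4.5, 2.5, 0, 0, 0], [-1, 0, -4.4, 2.6, 0, 0, 0]]])

```text
clock: 16.82
tcp_pos: [0.5363, 0.3524, 0.224]
eef_rot: [-0.363, 3.12, -0.0]
ft_force: [-4.5, -7.3, 14.2]
grip_width: 0.0098
grasp_force: 62.6
```

Call:
arm_command(commands=[[[-1, 0, -4.3, 2.8, 0, 0, 0], [-1, 0, -4.2, 2.9, 0, 0, 0], [-1, 0, -4.1, 3, 0, 0, 0], [-1, 0, -4, 3.2, 0, 0, 0], [-1, 0, -3.9, 3.3, 0, 0, 0], [-1, 0, -3.8, 3.4, 0, 0, 0], [-1, 0, -3.7, 3.6, 0, 0, 0], [-1, 0, -3.6, 3.7, 0, 0, 0]]])

```text
clock: 17.82
tcp_pos: [0.5438, 0.3216, 0.1969]
eef_rot: [-0.363, 3.119, -0.001]
ft_force: [-1.3, -5.5, 7.0]
grip_width: 0.0099
grasp_force: 64.3
```

Call:
arm_command(commands=[[[-1, 0, -3.4, 3.8, 0, 0, 0], [-1, 0, -3.3, 3.9, 0, 0, 0], [-1, 0, -3.2, 4, 0, 0, 0], [-1, 0, -3.1, 4.1, 0, 0, 0], [-1, 0, -2.9, 4.2, 0, 0, 0], [-1, 0, -2.8, 4.3, 0, 0, 0], [-1, 0, -2.6, 4.4, 0, 0, 0], [-1, 0, -2.5, 4.5, 0, 0, 0]]])

```text
clock: 18.82
tcp_pos: [0.5495, 0.2987, 0.1627]
eef_rot: [-0.363, 3.119, -0.002]
ft_force: [1.8, -4.3, 3.1]
grip_width: 0.0098
grasp_force: 66.5
```

Call:
arm_command(commands=[[[-1, 0, 0, 1, 0, 0, 0], [-1, 0, 0, 0, 0, 0, 0]]])

```text
clock: 19.08
tcp_pos: [0.5496, 0.2982, 0.1617]
eef_rot: [-0.363, 3.119, -0.003]
ft_force: [1.8, -5.8, 2.2]
grip_width: 0.0103
grasp_force: 66.5
```

Call:
arm_command(commands=[[[-1, 0, 0, 1.5, 0, 0, 0], [-1, 0, 0, 1.5, 0, 0, 0], [-1, 0, 0, 0, 0, 0, 0]]])

```text
clock: 19.45
tcp_pos: [0.5497, 0.2981, 0.1612]
eef_rot: [-0.362, 3.119, -0.002]
ft_force: [-5.8, -10.2, 20.9]
grip_width: 0.0098
grasp_force: 68.4
```

Pushing down raises the force to 21 N and the tool barely moves, so the tray is on its stop. I'll let go, rise and look.

Call:
arm_command(commands=[[[0.2, 0, 0, 0, 0, 0, 0], [0.2, 0, 0, 0, 0, 0, 0], [0.2, 0, 0, 0, 0, 0, 0], [0.2, 0, 0, 0, 0, 0, 0], [0.2, 0, 0, -10, 0, 0, 0], [0.2, 0, 0, -40, 0, 0, 0], [0.2, 0, 0, -50, 0, 0, 0], [0.2, 0, 0, -50, 0, 0, 0]]])

```text
clock: 20.45
tcp_pos: [0.5484, 0.3, 0.3105]
eef_rot: [-0.365, 3.12, 0.0]
ft_force: [0.4, 0.3, 0.3]
grip_width: 0.0513
grasp_force: 0.0
```

Call:
arm_command(commands=[[[0.2, 0, -50, 0, 0, 0, 0], [0.2, 0, -50, 0, 0, 0, 0], [0.2, 0, -50, 0, 0, 0, 0], [0.2, 0, -50, 0, 0, 0, 0], [0.2, 0, -40, 0, 0, 0, 0], [0.2, 0, 0, 0, 0, 0, 0]]])

```text
clock: 21.2
tcp_pos: [0.6046, 0.0617, 0.3092]
eef_rot: [-0.354, 3.12, -0.003]
ft_force: [0.4, -0.0, 0.2]
grip_width: 0.0512
grasp_force: 0.0
```

```bash
python3 m.py pics/t2.png; python3 -c "
from h import *
spot('scene',['tray_handle','screw_box','flux_can']);spot('top',['tray_handle'])"
```

```text
{'clock': 21.2, 'tcp_pos': [0.6046, 0.0617, 0.3092], 'eef_rot': [-0.3542, 3.1204, -0.0027], 'ft_force': [0.3694, -0.0128, 0.1613], 'grip_width': 0.0512, 'grasp_force': 0.0, 'q': [-0.4173, 0.325, 0.2736, 1.6771, -0.0927, 1.1513, 1.6772]}
[[-0.9746 -0.2241  0.0013]
 [-0.2241  0.9746 -0.0016]
 [-0.0009 -0.0019 -1.    ]]
top long_a [([0.4734, 0.6108, 0.0368], 0.77), ([0.4839, 0.5758, 0.0409], 0.59), ([0.4806, 0.5932, 0.0314], 0.31)]
scene long_a [([0.4732, 0.6081, 0.0409], 0.6), ([0.4821, 0.5713, 0.0405], 0.49)]
top short_a [([0.432, -0.0311, 0.0004], 0.63), ([0.4862, 0.5458, 0.0218], 0.47), ([0.4911, 0.522, 0.0222], 0.45)]
scene short_a []
scene tray_handle [([0.5482, 0.3013, 0.1567], 0.97)]
scene screw_box [([0.4309, -0.0304, 0.0014], 0.75)]
scene flux_can [([0.5575, -0.2993, -0.0003], 0.6)]
top tray_handle [([0.5506, 0.3003, 0.1568], 0.7), ([0.4873, 0.5454, 0.0247], 0.39)]
```

View pics/t2.png

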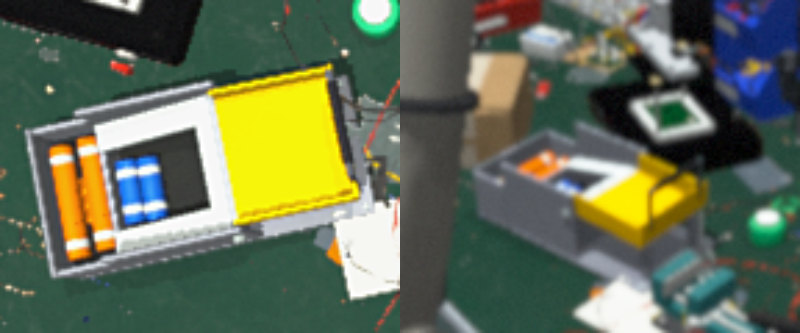

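The picture shows both orange tubes in the long lane, at (68,200) and (97,195), and both blue tubes in the short lane, at (127,190) and (150,188). The tray is empty and down with its bar at its starting height, and the packet and can have not moved.

```bash
python3 -c "
from workcell import robot
print(robot.job_done())"
```

```text
the job is handed in; nothing more can be done
None
```

I handed the job in at about 21 s of the 58 s allowed: the last pictures show both orange tubes in the long lane, both blue tubes in the short lane, the tray lowered by its bar and fully down, and the packet and can unmoved, but the hand-in call returned no verdict.

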